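Vent-set the cap of an autoclave bottle with its temperature logger in place

ROBOT

A 6-joint arm with a two-finger parallel gripper is mounted at the origin on a cart in front of the work surface, level with it; the furniture and walls round the work are solid. World frame = base frame: x ahead of the robot, y to its left, z up, the work surface at z = 0. Lengths are in m, angles in rad, forces in N, time in s.
With the tool pointing down it reaches from about 0.35 to 0.975 m from the base axis. Payload 4.9 kg.
Tool frame: the origin (TCP) lies at the very end of the fingers, on their centre line; the grasp point (between the pads) lies 19 mm behind it; z points along the fingers, y is the line along which they close (so a half turn about z gives the same grasp; the last joint's range is limited). The gripper opens to 85 mm and grips with 20 to 120 N. Pads are 22 mm wide; open, the fingers measure 114 mm over their backs; the gripper's body (76 mm by 85 mm) begins 54 mm behind the grasp point. The pads swing forward as they close: fully open they stand 13 mm farther back than shut.
Start: joints at [1.142, 0.053, 1.613, -0, 1.476, -0.119], TCP at [0.191, 0.595, 0.231] pointing down, gripper open.
Joint ranges: [-3.01, 3.01], [-1.01, 2.22], [0.06, 2.58], [-1.02, 4.17], [0.09, 2.62], [-3.14, 3.14]. Speed limits (rad/s): [2.57, 2.57, 3.14, 3.14, 3.14, 3.14].

INTERFACE

Orientations are given as a rotation vector (axis times angle).
In Python, from station import get_obs, optics, ctrl gives the robot as it stands.
- The arm moves only by the shell command python3 -m pendant 'ROWS' [FORCE]. ROWS is JSON, a list of rows, each a list of 3 entries, a list of its own where there are three numbers: the shift along the tool's x, y, z in mm, then the turn, a rotation vector about the tool's x, y, z in rad, then the opening, from 0 (shut) to 1 (fully open). A call has 1 to 12 rows; each row shifts and turns the commanded pose from where the row before left it, along the tool's axes as they then stand; what a row does not reach is not made up. A row lasts 1/12 s, in which the tool goes at most 41.7 mm and 7.16 degrees, less where a joint would pass 70% of its speed; a pose out of reach is approached as far as the arm can. A call is refused whole if a number of a shift passes 41.7 or a number of a turn 0.125, either way. A call with a gripper value outside its range is refused whole. The fingers move at their own pace and stop on an object; FORCE is the grip in N (left out, the last holds). Time passes only in rows, so rows that do not move let the fingers close. It gives the time, the measured TCP pose, the force, the opening and the grip force at its end, in the units of the state.
- get_obs(): the state, without advancing time (a new reading comes with each control period).
- optics.get_image(name): name is "scene" or "top" or "wrist"; returns the picture (480x640x3 uint8, red, green, blue); there is no depth.
- optics.camera_model(name): a dict with "fx", "fy", "cx", "cy" (pixels), "cam_to_world" (4x4, takes a point from camera to world coordinates). Camera axes: x right, y up, looking along -z (the intrinsics and any distortion apply to the point x, -y, -z); pixel columns grow to the right and rows downward; lengths in m; the calibration is good to about 2 mm. A picture is of the moment at which its call begins: read the wrist's pose just before it. camera_model takes no time and is no camera call; for the wrist camera it gives the pose at the moment of the call.
- ctrl.finish_job(): hands the job in; it is judged then, once.
The state is a dict: "t": time; "q": joint angles; "dq": joint speeds; "effort": joint torques, N m; "tool_pos": TCP position; "tool_rot": TCP orientation; "contact_force": force on the tool from outside, world axes, zero at the start; "wrist_torque": the same for the moment, N m; "opening": finger opening in m; "grip_force": force on a finger pad.
Only numpy, scipy, OpenCV 4.12 (cv2) and the standard library are available. Lean on these libraries where they do the work, as an engineer would, in place of code of your own. Each camera call takes 0.05 s, during which the arm holds its last target. There are 200 camera calls.

TASK

Get the media bottle ready for the autoclave: lift the steel temperature logger out of its rack, pass its stem down through the hole in the bottle's screw cap and leave its body resting flat on the cap. Then screw the cap clockwise until it bottoms out, and back it off a quarter turn so that steam can vent. Finish while still gripping the cap at that setting (do not let go: I will tape it while you hold it), with the logger still in place and the tape roll, timer and vial left where they are.

Things in the scene. Friction and masses are not known exactly. Their poses are not given: they have to be found in the camera images.
- station: Amber 250 ml media bottle (73 mm across, bottom 12 mm above the worktop) held upright and immovable in a spring-leg clamp on a 120 x 120 mm steel foot plate fixed to the worktop. Origin on the bottle's axis at the worktop, z up. Bead round the neck 124 mm above the worktop, below the cap.
- cap: White round ribbed screw cap, already started on the bottle's thread, 50 mm across, 28 mm high, with a 10 mm through hole in the middle of its flat top (6 mm thick, open below). Origin at the centre of its top face (mouth of the hole), z up; it turns with the cap. Top face 153 mm above the worktop when home; it rises 5 mm a turn, to 156 mm at the start. It cannot be pulled off.
- thread (a joint): Turn of the cap on the bottle, rad: 0 = bottomed out (hard stop), growing counter-clockwise seen from above (unscrewing) up to 5.0; right-hand thread, so clockwise tightens. Starts between 2.8 and 4.2. Friction about 0.15 N m; it stays where it is left.
- rack: White plastic rack fixed to the worktop, 140 x 56 mm, 100 mm high (long side along its own x), with three 11 mm holes in its top shelf; the logger hangs in the middle one. Origin at the worktop under the middle hole.
- logger: Loose wireless temperature logger, all steel, about 80 g: round body 24 mm in diameter and 26 mm high above a straight stem 7 mm in diameter and 80 mm long, in line with it, tapering to 3 mm over its last 7 mm. Origin at the centre of the body's underside, where the stem begins; z up out of the body. In the rack its origin is 100 mm above the worktop.
- tape: Loose roll of masking tape lying flat, 96 mm across, 25 mm high; leave alone. Origin under its centre.
- timer: Loose white bench timer, 58 x 66 x 14 mm; leave alone. Origin under its centre.
- vial: Loose glass vial with black cap, 27 mm across, 64 mm high; leave alone. Origin under its centre.

How it is judged:
By the outcome, as a careful person would: the job done as asked, in the order asked, and still so for the second after the job is handed in, while the arm keeps its last pose, push and grip.
It also fails if it takes over 67 s, if anything falls off the work surface, if the arm or the gripper's body presses on something with over 40 N, if the wrist force passes 120 N, or if a joint passes its speed limit or range.

## Working session

There is one attempt and no reset: what is moved stays moved. The work goes in short steps, Python scripts to look and compute and a shell command to move; the robot and the scene stay as the last step left them, time stands still between calls to the robot, and variables do not carry over. Pictures are saved under pics/ and viewed, at most 10 in all, crops included, and the job is handed in when it is done.

```bash
mkdir -p pics; ls
python3 - <<'E'
from station import get_obs, optics, ctrl
import cv2,numpy as np
o=get_obs(); print(o)
ims=[]
for n in ["scene","top"]:
    m=optics.camera_model(n); print(n,m)
    im=optics.get_image(n); cv2.imwrite(f"pics/{n}0.png",im[:,:,::-1])
E
```

```text
pics
{'t': 0.0, 'q': array([ 1.14202069e+00,  5.33693976e-02,  1.61431242e+00,  1.03646474e-05,
        1.47600405e+00, -1.18992225e-01]), 'dq': array([-1.02923905e-03,  6.76549422e-05, -4.51752229e-04,  5.02235924e-04,
        2.24930789e-03,  3.37897257e-04]), 'effort': array([-4.71520798e-04, -3.93687379e+01, -3.70174813e+01, -1.75153973e-04,
        6.99718090e-03, -4.64457145e-06]), 'tool_pos': array([0.19026037, 0.5946735 , 0.23004425]), 'tool_rot': array([-0.48457567, -3.10341127,  0.0031605 ]), 'contact_force': array([0.31687236, 0.28594835, 0.25799753]), 'wrist_torque': array([0.00616569, 0.00882032, 0.00519779]), 'grip_force': 0.0, 'opening': 0.08547347479203472}
scene {'fx': 621.5758561670849, 'fy': 621.5758561670849, 'cx': 313.827667025034, 'cy': 241.84621834176815, 'cam_to_world': array([[-0.90059324,  0.26479747, -0.34469424,  0.10433758],
       [-0.43421545, -0.58405115,  0.68581426,  1.07394993],
       [-0.01971718,  0.76731125,  0.64097167,  0.87263323],
       [ 0.        ,  0.        ,  0.        ,  1.        ]])}
top {'fx': 439.2434417368477, 'fy': 439.2434417368477, 'cx': 314.74176995228606, 'cy': 231.76952075041478, 'cam_to_world': array([[ 1.27522766e-05,  9.80899952e-01, -1.94512943e-01,
         3.79457923e-01],
       [-9.99803789e-01,  3.86554662e-03,  1.94278317e-02,
         2.32797736e-01],
       [ 1.98086581e-02,  1.94474529e-01,  9.80707538e-01,
         9.45668524e-01],
       [ 0.00000000e+00,  0.00000000e+00,  0.00000000e+00,
         1.00000000e+00]])}
```

View pics/scene0.png

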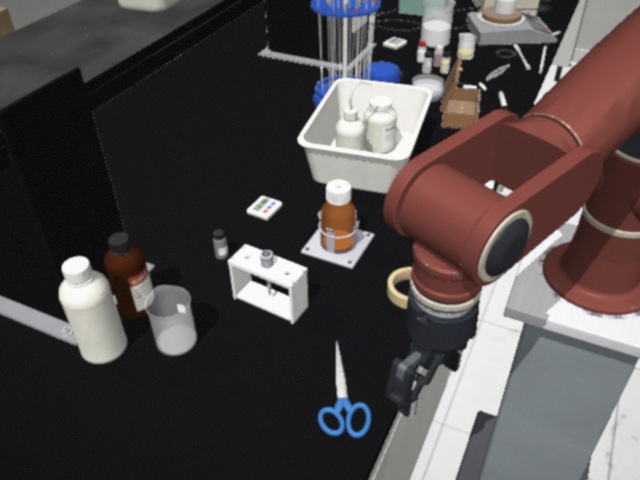

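View pics/top0.png

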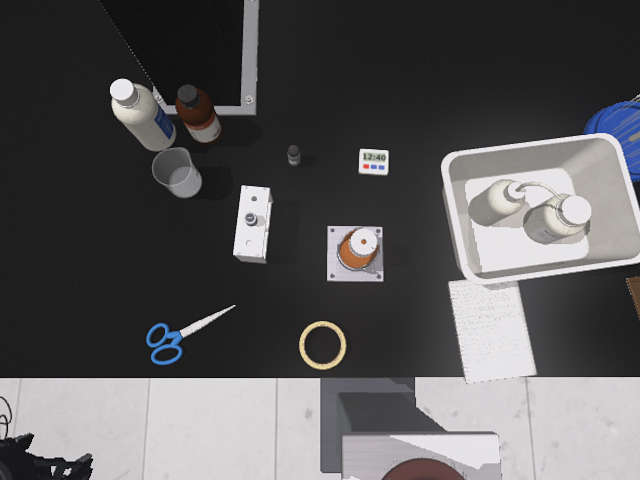

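The scene view shows the logger in the rack at about (266,257) and the capped bottle at (339,190). In the top view the logger is at (251,218) and the cap hole at (364,241). The vial, timer and tape all stand clear of the rack and the bottle.

```bash
cat > h.py <<'E'
from station import get_obs, optics, ctrl
import cv2,numpy as np
from scipy.spatial.transform import Rotation as R
def ray(m,px):
    d=np.array([(px[0]-m["cx"])/m["fx"],-(px[1]-m["cy"])/m["fy"],-1.])
    T=m["cam_to_world"]; return T[:3,3],T[:3,:3]@d
def plane(m,px,z):
    o,d=ray(m,px); return o+d*(z-o[2])/d[2]
def tri(obs):
    A=np.zeros((3,3));b=np.zeros(3)
    for m,px in obs:
        o,d=ray(m,px); d=d/np.linalg.norm(d); P=np.eye(3)-np.outer(d,d); A+=P;b+=P@o
    p=np.linalg.solve(A,b)
    return p,[round(1000*np.linalg.norm(np.cross(p-ray(m,x)[0],ray(m,x)[1]/np.linalg.norm(ray(m,x)[1]))),1) for m,x in obs]
def proj(m,p):
    c=np.linalg.inv(m["cam_to_world"])@np.append(p,1); return np.array([m["cx"]+m["fx"]*c[0]/-c[2],m["cy"]-m["fy"]*c[1]/-c[2]])
def look():
    "wrist picture with the camera model of its moment"
    m=optics.camera_model("wrist"); return m,optics.get_image("wrist")
E
python3 - <<'E'
from h import *
s=optics.camera_model("scene");t=optics.camera_model("top")
for n,a,b,z in [("logger top",(266,252),(251,217),.126),("cap",(339,186),(364,241),.156)]:
    print(n,tri([(s,a),(t,b)]),plane(s,a,z),plane(t,b,z))
for n,b,z in [("tape",(323,345),.025),("timer",(374,162),.014),("vial",(294,150),.064),("rackholes a",(253,198),.1),("b",(250,238),.1),("rc1",(242,186),.1),("rc2",(271,188),.1),("rc3",(265,249),.1),("rc4",(236,247),.1)]: print(n,plane(t,b,z))
m=optics.camera_model("wrist");o=get_obs();Rt=R.from_rotvec(o["tool_rot"]).as_matrix();print(Rt)
print(m["fx"],m["cx"],m["cy"],Rt.T@m["cam_to_world"][:3,:3],Rt.T@(m["cam_to_world"][:3,3]-o["tool_pos"]))
E
```

```text
logger top (array([0.57138222, 0.33867671, 0.12702164]), [np.float64(1.4), np.float64(1.4)]) [0.57347112 0.3377681  0.126     ] [0.57030878 0.33832719 0.126     ]
cap (array([0.51980282, 0.12701587, 0.15506169]), [np.float64(0.4), np.float64(0.4)]) [0.51969951 0.128322   0.156     ] [0.51921788 0.12700977 0.156     ]
tape [0.32732675 0.19775526 0.025     ]
timer [0.72405473 0.08161201 0.014     ]
vial [0.73113754 0.25937919 0.064     ]
rackholes a [0.61513839 0.33880152 0.1       ]
b [0.53429142 0.34243637 0.1       ]
rc1 [0.63983128 0.36139502 0.1       ]
rc2 [0.63602525 0.303487   0.1       ]
rc3 [0.51266509 0.31274136 0.1       ]
rc4 [0.51641893 0.36905146 0.1       ]
[[-9.52403096e-01  3.04840493e-01 -7.85284154e-04]
 [ 3.04841404e-01  9.52401710e-01 -1.64345260e-03]
 [ 2.46915070e-04 -1.80461647e-03 -9.99998341e-01]]
383.45044354877393 319.3351436353139 238.03427965752687 [[-7.21271214e-04  9.48147154e-01  3.17830858e-01]
 [ 9.99999728e-01  6.35716480e-04  3.72897233e-04]
 [ 1.51511136e-04  3.17831041e-01 -9.48147355e-01]] [ 0.08245742 -0.00042566 -0.14213163]
```

```bash
python3 -m pendant '[[[-36,-10.5,-1],[0,0,0],1],[[-37,-11,-1],[0,0,0],1],[[-37,-11,-1],[0,0,0],1],[[-37,-11,-1],[0,0,0],1],[[-37,-11,-1],[0,0,0],1],[[-37,-11,-1],[0,0,0],1],[[-37,-11,-1],[0,0,0],1],[[-37,-11,-1],[0,0,0],1],[[-37,-11,-1],[0,0,0],1],[[-37,-11,-1],[0,0,0],1],[[-37,-11,-1],[0,0,0],1],[[-36,-10,-1],[0,0,0],1]]'
python3 -m pendant '[[[0,0,0],[0,0,0],1],[[0,0,0],[0,0,0],1],[[0,0,0],[0,0,0],1]]'
python3 - <<'E'
from h import *
m,im=look(); cv2.imwrite("pics/w1.png",im[:,:,::-1]); np.save("w1.npy",m,allow_pickle=True)
o=get_obs();print(o["q"],o["tool_pos"]); print(proj(m,[.571,.338,.126]))
E
```

```text
t: 1.1
tool_pos: [0.5729, 0.3345, 0.2427]
tool_rot: [-0.485, -3.103, 0.001]
contact_force: [-0.1, 0.6, 0.3]
opening: 0.0853
grip_force: 0.0
t: 1.35
tool_pos: [0.5712, 0.3362, 0.2425]
tool_rot: [-0.485, -3.102, 0.001]
contact_force: [0.6, -0.7, 0.2]
opening: 0.0855
grip_force: 0.0
[ 4.20589449e-01  1.34497008e-01  1.50658638e+00  3.93685097e-04
  1.50166095e+00 -8.41236847e-01] [0.5707957  0.33670963 0.24275285]
[322.50008778 231.52840169]
```

View pics/w1.png

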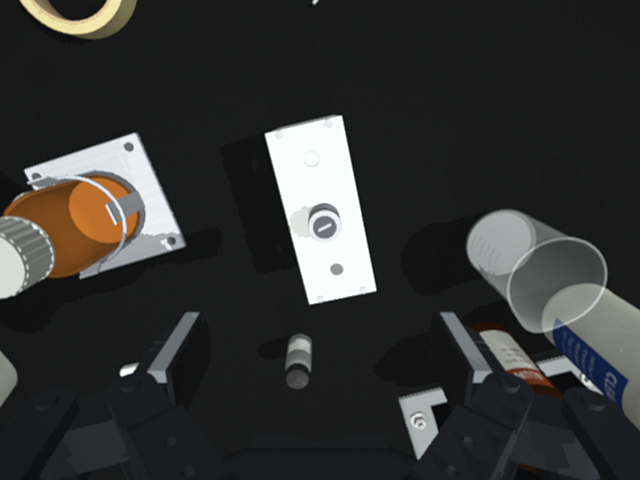

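The wrist view shows the logger's top disc at about (324,227) on the white rack. The cap is at the left edge, and the vial is at (299,360) between the fingers, well below them.

```bash
cat >> h.py <<'E'
def disc(im,c,r0,r1,p2=12):
    "circles near c, full-res pixel, by Hough on a 4x enlargement"
    c=np.array(c,int);h=int(r1*2.2);x0,y0=c-h
    x0=max(x0,0);y0=max(y0,0)
    g=cv2.cvtColor(im[y0:c[1]+h,x0:c[0]+h],cv2.COLOR_RGB2GRAY);g=cv2.GaussianBlur(cv2.resize(g,None,fx=4,fy=4,interpolation=cv2.INTER_CUBIC),(0,0),2)
    k=cv2.HoughCircles(g,cv2.HOUGH_GRADIENT,1,4,param1=80,param2=p2,minRadius=int(4*r0),maxRadius=int(4*r1))
    return [] if k is None else [(round((a-1.5)/4+x0,1),round((b-1.5)/4+y0,1),round(r/4,1)) for a,b,r in k[0][:6]]
E
python3 - <<'E'
from h import *
im=cv2.imread("pics/w1.png")[:,:,::-1].copy(); m=np.load("w1.npy",allow_pickle=True).item()
D=disc(im,(324,226),14,21); print(D)
for d in D[:3]: print(plane(m,d[:2],.126))
c=cv2.resize(im[190:260,285:365,::-1],None,fx=8,fy=8,interpolation=cv2.INTER_CUBIC)
cv2.imwrite("pics/w1c.png",c)
E
```

```text
[(np.float64(323.8), np.float64(218.2), np.float32(15.7)), (np.float64(324.5), np.float64(226.8), np.float32(16.8)), (np.float64(323.5), np.float64(219.5), np.float32(16.8)), (np.float64(324.2), np.float64(220.2), np.float32(17.6)), (np.float64(324.2), np.float64(216.8), np.float32(14.2)), (np.float64(322.8), np.float64(224.5), np.float32(14.1))]
[0.56196573 0.34183025 0.126     ]
[0.56810262 0.3404013  0.126     ]
[0.56280075 0.34134502 0.126     ]
```

View pics/w1c.png

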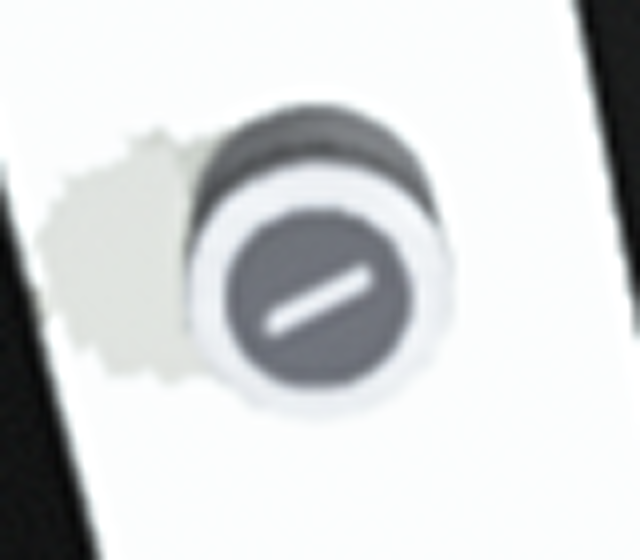

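The crop shows the logger's dark inner disc at full-frame (324.9,227.1), concentric with its bright rim. The matching Hough circle is the one at (324.5,226.8).

```bash
python3 -m pendant '[[[2,1,15],[0,0,0],1],[[2,1,15],[0,0,0],1],[[0,0,15],[0,0,0],0.6],[[0,0,15],[0,0,0],0.6],[[0,0,0],[0,0,0],0.6],[[0,0,0],[0,0,0],0.6],[[0,0,0],[0,0,0],0.6]]'
cat >> h.py <<'E'
def inner(im,c,h,lo,hi):
    "centroid of the grey blob nearest c within a window, dark level range lo..hi, its holes filled"
    x0,y0=int(c[0]-h),int(c[1]-h)
    g=cv2.cvtColor(im[y0:y0+2*h,x0:x0+2*h],cv2.COLOR_RGB2GRAY)
    k,_=cv2.findContours(cv2.inRange(g,lo,hi),cv2.RETR_EXTERNAL,cv2.CHAIN_APPROX_NONE)
    out=[]
    for q in k:
        if len(q)>12:
            (a,b),(w,l),_=cv2.fitEllipse(q); out.append((round(a+x0,1),round(b+y0,1),round(w,1),round(l,1)))
    return sorted(out,key=lambda e:np.hypot(e[0]-c[0],e[1]-c[1]))[:3]
E
python3 - <<'E'
from h import *
i1=cv2.imread("pics/w1.png")[:,:,::-1].copy(); m1=np.load("w1.npy",allow_pickle=True).item()
m,im=look(); cv2.imwrite("pics/w2.png",im[:,:,::-1])
o=get_obs();print(o["q"],o["tool_pos"],o["opening"]); c=proj(m,[.568,.340,.126])
a=inner(i1,(325,227),25,60,160);b=inner(im,c,35,60,160);print(c,a,b,disc(im,c,19,28))
print(tri([(m1,a[0][:2]),(m,b[0][:2])]),plane(m1,a[0][:2],.126),plane(m,b[0][:2],.126))
cv2.imwrite("pics/w2c.png",cv2.resize(im[int(c[1])-50:int(c[1])+50,int(c[0])-60:int(c[0])+60,::-1],None,fx=4,fy=4))
E
```

```text
t: 1.98
tool_pos: [0.5686, 0.3394, 0.1832]
tool_rot: [-0.485, -3.104, -0.0]
contact_force: [0.4, -0.0, 0.0]
opening: 0.0514
grip_force: 0.0
[ 4.25800993e-01  1.70061185e-01  1.56583603e+00 -9.96609340e-06
  1.40433214e+00 -8.35158629e-01] [0.56898499 0.33953437 0.18411235] 0.051544378597253866
[320.93215364 263.25894032] [(324.2, 226.7, 21.2, 22.2), (324.8, 228.1, 34.2, 47.1)] [(319.6, 264.1, 26.9, 34.7), (320.7, 256.4, 39.4, 50.3), (286.3, 288.8, 1.3, 14.3)] [(np.float64(321.2), np.float64(249.0), np.float32(19.3)), (np.float64(321.5), np.float64(265.8), np.float32(22.9)), (np.float64(320.8), np.float64(250.5), np.float32(20.7)), (np.float64(321.5), np.float64(264.2), np.float32(21.6)), (np.float64(322.0), np.float64(263.2), np.float32(20.6)), (np.float64(320.8), np.float64(262.2), np.float32(19.5))]
(array([0.56592553, 0.34033533, 0.13240161]), [np.float64(0.4), np.float64(0.4)]) [0.56796789 0.34022223 0.126     ] [0.56825664 0.3391332  0.126     ]
```

Run:
```python
from h import *
s=optics.camera_model("scene");t=optics.camera_model("top")
m1=np.load("w1.npy",allow_pickle=True).item()
m=optics.camera_model("wrist")
w=[(m1,(324.6,226.8)),(m,(320.8,264.3))]
S=cv2.imread("pics/scene0.png")[:,:,::-1].copy();T=cv2.imread("pics/top0.png")[:,:,::-1].copy()
p=np.array([.568,.34,.126]);cs=proj(s,p);ct=proj(t,p);print(cs,ct)
a=np.concatenate([S[238:278,246:286],T[198:238,231:271],T[221:261,344:384],S[165:205,319:359]],1)[:,:,::-1]
cv2.imwrite("pics/sc.png",cv2.resize(a,None,fx=5,fy=5,interpolation=cv2.INTER_CUBIC))
```

```text
[268.01172034 253.52875067] [250.08719472 218.17454494]
```

View pics/sc.png

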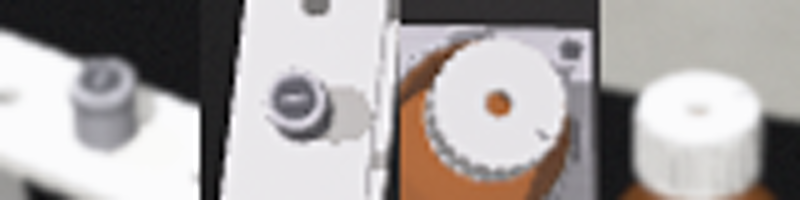

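The crops show the logger top at scene (267,254) and top (250.4,218). Both match the point (0.568, 0.340, 0.126), which confirms the height. The cap hole is at scene (338.6,187) and top (363.8,241.4), and there is a tick mark near the cap's rim.

```bash
python3 -m pendant '[[[1,0,20],[0,0,0],0.6],[[0,0,20],[0,0,0],0.6],[[0,0,20],[0,0,0],0.6],[[0,0,12],[0,0,0],0.6],[[0,0,8],[0,0,0],0.6],[[0,0,0],[0,0,0],0.6],[[0,0,0],[0,0,0],0.6],[[0,0,0],[0,0,0],0.6]]' 40
python3 -m pendant '[[[0,0,0],[0,0,0],0],[[0,0,0],[0,0,0],0],[[0,0,0],[0,0,0],0],[[0,0,0],[0,0,0],0],[[0,0,0],[0,0,0],0],[[0,0,0],[0,0,0],0],[[0,0,0],[0,0,0],0],[[0,0,0],[0,0,0],0]]'
python3 - <<'E'
from h import *
s=optics.camera_model("scene");t=optics.camera_model("top")
print(tri([(s,(338.6,187)),(t,(363.8,241.4))]))
E
```

```text
t: 2.7
tool_pos: [0.5686, 0.3401, 0.1051]
tool_rot: [0.484, 3.102, 0.002]
contact_force: [0.2, -0.0, 0.8]
opening: 0.0512
grip_force: 0.0
t: 3.37
tool_pos: [0.5684, 0.34, 0.1048]
tool_rot: [0.484, 3.102, 0.002]
contact_force: [-0.2, -1.2, 5.6]
opening: 0.0227
grip_force: 39.4
(array([0.5199999 , 0.12723206, 0.15259903]), [np.float64(1.0), np.float64(1.0)])
```

```bash
python3 -m pendant '[[[0,0,-8],[0,0,0],0],[[0,0,-16],[0,0,0],0],[[0,0,-20],[0,0,0],0],[[0,0,-20],[0,0,0],0],[[0,0,-20],[0,0,0],0],[[0,0,-20],[0,0,0],0],[[0,0,-20],[0,0,0],0],[[0,0,-20],[0,0,0],0],[[0,0,-18],[0,0,0],0],[[0,0,-8],[0,0,0],0],[[0,0,0],[0,0,0],0],[[0,0,0],[0,0,0],0]]'
python3 - <<'E'
from h import *
m,im=look(); cv2.imwrite("pics/w3.png",im[:,:,::-1]);np.save("w3.npy",m,allow_pickle=True)
o=get_obs();print(o["tool_pos"],R.from_rotvec(o["tool_rot"]).as_matrix().T@(np.array([.52,.127,.275])-o["tool_pos"])*1000, proj(m,[.52,.127,.155]))
E
```

```text
t: 4.37
tool_pos: [0.5673, 0.3395, 0.2727]
tool_rot: [-0.485, -3.103, 0.001]
contact_force: [0.1, -0.6, -1.3]
opening: 0.0225
grip_force: 40.0
[0.56695576 0.33934155 0.27154878] [ -20.01046751 -216.55370942   -3.12426732] [ 22.11903763 257.8820139 ]
```

View pics/w3.png

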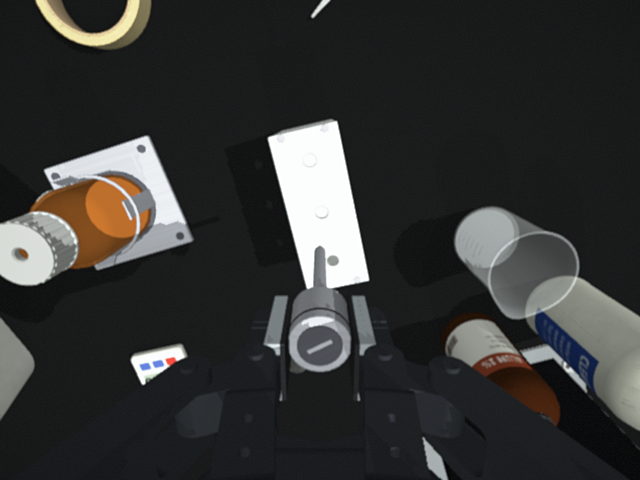

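The logger hangs straight between the pads, with its stem tip at about (319,248). The rack hole is empty, and the cap hole is visible at (22,255).

```bash
python3 -m pendant '[[[-2,-10,0],[0,0,0],0],[[-2,-16,0],[0,0,0],0],[[-2,-20,0],[0,0,0],0],[[-2,-20,0],[0,0,0],0],[[-2,-20,0],[0,0,0],0],[[-2,-20,0],[0,0,0],0],[[-2,-20,-1],[0,0,0],0],[[-2,-16,-1],[0,0,0],0],[[-2,-8,-1],[0,0,0],0],[[-2,0,0],[0,0,0],0],[[0,0,0],[0,0,0],0],[[0,0,0],[0,0,0],0]]'
python3 - <<'E'
from h import *
m1=np.load("w3.npy",allow_pickle=True).item()
i1=cv2.imread("pics/w3.png")[:,:,::-1].copy()
m,im=look(); cv2.imwrite("pics/w4.png",im[:,:,::-1]);np.save("w4.npy",m,allow_pickle=True)
o=get_obs();Rt=R.from_rotvec(o["tool_rot"]).as_matrix();c=proj(m,[.52,.127,.155]);print(o["tool_pos"],c)
def hole(i,c):
    x,y=int(c[0]-22),int(c[1]-25);x=max(x,0);h=cv2.cvtColor(i[y:y+50,x:x+44],cv2.COLOR_RGB2HSV)
    k,_=cv2.findContours(cv2.inRange(h,(3,90,40),(20,255,255)),cv2.RETR_EXTERNAL,cv2.CHAIN_APPROX_NONE)
    return [(np.array(cv2.fitEllipse(q)[0])+(x,y)).round(1).tolist()+[cv2.contourArea(q)] for q in k if len(q)>6]
a=hole(i1,(22,255));b=hole(im,c);print(a,b)
for z in(.153,.156):print([plane(m,q[:2],z) for q in b])
# stem tip check, logger origin 4.8 mm ahead of the TCP
for d in (4.8,84.8): print(proj(m,o["tool_pos"]+Rt@np.array([0,0,d/1000])))
cv2.imwrite("pics/w4c.png",cv2.resize(im[120:420,100:420,::-1],None,fx=2,fy=2,interpolation=cv2.INTER_CUBIC))
E
```

```text
t: 5.42
tool_pos: [0.5409, 0.1911, 0.2758]
tool_rot: [-0.484, -3.103, -0.0]
contact_force: [-0.3, -1.0, -0.8]
opening: 0.0224
grip_force: 40.0
[0.54087021 0.1912633  0.2758631 ] [226.26350804 230.22736878]
[[23.0, 253.0, 34.0]] [[226.0, 225.6, 68.0]]
[array([0.51713596, 0.1274669 , 0.153     ])]
[array([0.51651554, 0.12846613, 0.156     ])]
[320.9520125  310.88212326]
[320.45696079 247.58719058]
```

View pics/w4c.png

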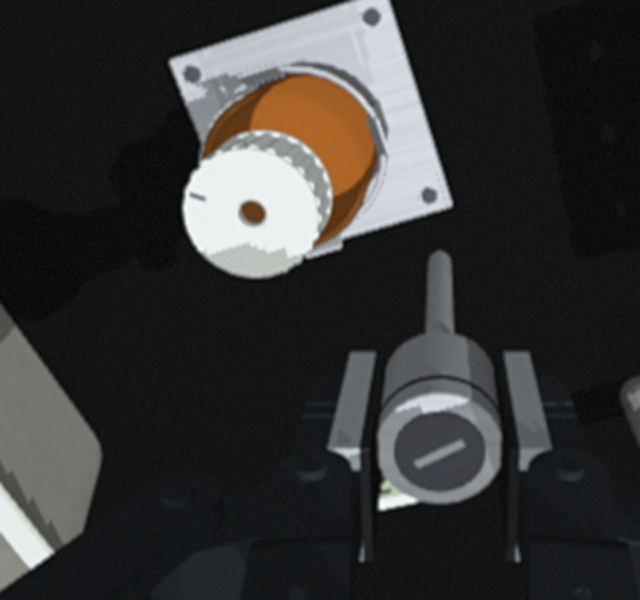

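The crop shows the cap hole at full-frame (226,226), the rim tick at (199,218), and the straight stem with its tip at (320,247). The predicted tip is (320.5,247.6), so the logger is aligned with the tool.

Run:
```python
from h import *
m3=np.load("w3.npy",allow_pickle=True).item();m4=np.load("w4.npy",allow_pickle=True).item()
s=optics.camera_model("scene");t=optics.camera_model("top")
w=[(m3,(22.3,254.3)),(m4,(226,226))]
print(tri(w)); print(tri(w+[(s,(338.6,187)),(t,(363.8,241.4))]))
for z in(.153,.156):print(plane(m4,(226,226),z),plane(m3,(22.3,254.3),z))
o=get_obs();Rt=R.from_rotvec(o["tool_rot"]).as_matrix()
for p in([.517,.128,.156],[.518,.128,.156]):print(Rt.T@(np.array(p)-o["tool_pos"])*1000)
# cap rim in this view: white blob -> circle of the top face
im=cv2.imread("pics/w4.png")[:,:,::-1].copy();print(disc(im,(227,224),35,40))
```

```text
(array([0.51751121, 0.12752053, 0.15367515]), [np.float64(0.2), np.float64(0.2)])
(array([0.51865117, 0.127525  , 0.15336845]), [np.float64(0.9), np.float64(1.3), np.float64(2.1), np.float64(0.6)])
[0.51741539 0.12735293 0.153     ] [0.51781654 0.12681685 0.153     ]
[0.5167918  0.12835345 0.156     ] [0.51748368 0.12953708 0.156     ]
[  3.40907301 -67.52348994 119.86722545]
[  2.45646035 -67.21930473 119.86653268]
[(np.float64(227.5), np.float64(221.8), np.float32(36.7)), (np.float64(228.2), np.float64(220.5), np.float32(38.0)), (np.float64(227.2), np.float64(222.8), np.float32(35.7)), (np.float64(230.5), np.float64(220.0), np.float32(35.4)), (np.float64(228.5), np.float64(221.8), np.float32(37.6)), (np.float64(226.5), np.float64(221.8), np.float32(36.0))]
```

```bash
python3 -m pendant '[[[0,-8,0],[0,0,0],0],[[1,-12,0],[0,0,0],0],[[1,-15,0],[0,0,0],0],[[1,-14,2],[0,0,0],0],[[0,-10,5],[0,0,0],0],[[0,-6,7],[0,0,0],0],[[0,-2,7],[0,0,0],0],[[0,0,4],[0,0,0],0],[[0,0,0],[0,0,0],0],[[0,0,0],[0,0,0],0],[[0,0,0],[0,0,0],0]]'
python3 - <<'E'
from h import *
m,im=look(); cv2.imwrite("pics/w5.png",im[:,:,::-1]);np.save("w5.npy",m,allow_pickle=True)
o=get_obs();Rt=R.from_rotvec(o["tool_rot"]).as_matrix();print(o["tool_pos"],Rt.T@(np.array([.5175,.128,.155])-o["tool_pos"])*1000)
for z in(.155,):print("hole px",proj(m,[.5175,.128,z]),"tip",proj(m,o["tool_pos"]+Rt@np.array([0,0,.0848])),"axis at cap",proj(m,o["tool_pos"]+Rt@np.array([0,0,o["tool_pos"][2]-.155])))
cv2.imwrite("pics/w5c.png",cv2.resize(im[170:300,240:400,::-1],None,fx=5,fy=4.6,interpolation=cv2.INTER_CUBIC))
E
```

```text
t: 6.38
tool_pos: [0.5178, 0.1281, 0.2514]
tool_rot: [0.484, 3.104, 0.0]
contact_force: [-1.0, -0.1, -0.7]
opening: 0.0226
grip_force: 40.0
[0.51785567 0.12815927 0.25162096] [ 0.32943707 -0.28345533 96.62076868]
hole px [319.73616246 241.29712211] tip [320.20259817 247.90974017] axis at cap [320.16694553 241.76992046]
```

View pics/w5c.png

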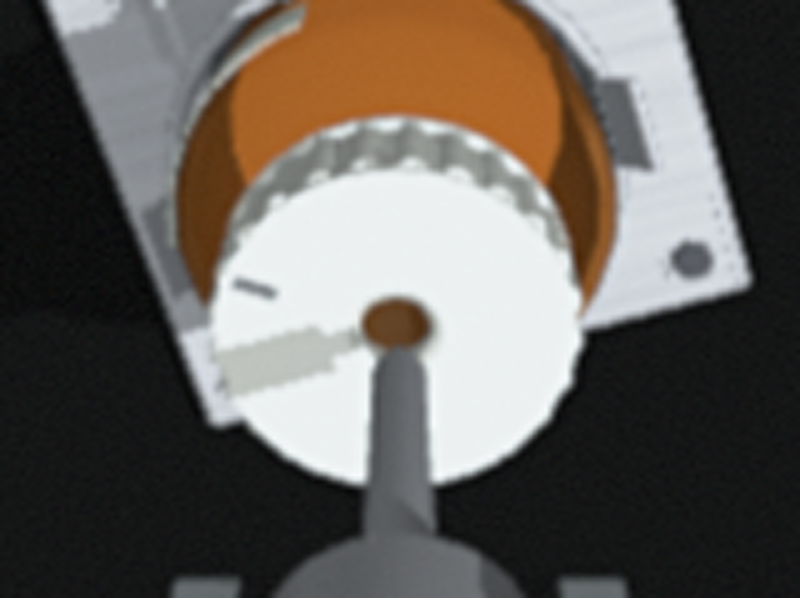

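The crop shows the hole centre at full-frame (319.4,240.7). The stem axis at cap height projects to (320.2,241.8), so the error is about 0.5 mm. I'll correct that and descend, checking the force.

```bash
python3 -m pendant '[[[0.5,-0.4,4],[0,0,0],0],[[0,0,5],[0,0,0],0],[[0,0,5],[0,0,0],0],[[0,0,5],[0,0,0],0],[[0,0,5],[0,0,0],0],[[0,0,0],[0,0,0],0],[[0,0,0],[0,0,0],0]]'
```

```text
t: 7.02
tool_pos: [0.5167, 0.1275, 0.2266]
tool_rot: [-0.485, -3.103, 0.0]
contact_force: [-1.0, -0.5, -0.5]
opening: 0.0224
grip_force: 40.0
```

```bash
python3 -m pendant '[[[0,0,7],[0,0,0],0],[[0,0,10],[0,0,0],0],[[0,0,10],[0,0,0],0],[[0,0,10],[0,0,0],0],[[0,0,10],[0,0,0],0],[[0,0,6],[0,0,0],0],[[0,0,3],[0,0,0],0],[[0,0,0],[0,0,0],0],[[0,0,0],[0,0,0],0]]'
python3 -m pendant '[[[0,0,2],[0,0,0],0],[[0,0,1.5],[0,0,0],0],[[0,0,1.5],[0,0,0],0],[[0,0,0],[0,0,0],0],[[0,0,0],[0,0,0],0]]'
```

```text
t: 7.77
tool_pos: [0.517, 0.1275, 0.1713]
tool_rot: [-0.485, -3.104, 0.0]
contact_force: [0.5, 0.4, -0.7]
opening: 0.0225
grip_force: 40.0
t: 8.18
tool_pos: [0.517, 0.1276, 0.1663]
tool_rot: [-0.485, -3.104, -0.0]
contact_force: [0.1, 1.0, 0.0]
opening: 0.0226
grip_force: 40.0
```

```bash
python3 -m pendant '[[[0,0,1],[0,0,0],0],[[0,0,1],[0,0,0],0],[[0,0,1],[0,0,0],0],[[0,0,0],[0,0,0],0],[[0,0,0],[0,0,0],0]]'
python3 -m pendant '[[[0,0,1],[0,0,0],0],[[0,0,0.5],[0,0,0],0],[[0,0,0],[0,0,0],0],[[0,0,0],[0,0,0],0]]'
```

```text
t: 8.6
tool_pos: [0.5169, 0.1275, 0.1632]
tool_rot: [-0.485, -3.104, 0.0]
contact_force: [-0.1, 0.2, -1.1]
opening: 0.0223
grip_force: 40.0
t: 8.93
tool_pos: [0.517, 0.1275, 0.1618]
tool_rot: [-0.485, -3.104, 0.0]
contact_force: [1.1, -0.3, -1.0]
opening: 0.0223
grip_force: 40.0
```

```bash
python3 -m pendant '[[[0,0,0.5],[0,0,0],0],[[0,0,0.5],[0,0,0],0],[[0,0,0],[0,0,0],0],[[0,0,0],[0,0,0],0]]'
python3 -m pendant '[[[0,0,0.5],[0,0,0],0],[[0,0,0.5],[0,0,0],0],[[0,0,0],[0,0,0],0],[[0,0,0],[0,0,0],0]]'
```

```text
t: 9.27
tool_pos: [0.5171, 0.1276, 0.161]
tool_rot: [0.485, 3.104, 0.0]
contact_force: [-0.0, 0.2, -0.4]
opening: 0.0227
grip_force: 40.1
t: 9.6
tool_pos: [0.5171, 0.1275, 0.1605]
tool_rot: [0.485, 3.104, 0.0]
contact_force: [-3.1, -1.1, 6.0]
opening: 0.0227
grip_force: 40.6
```

```bash
python3 -m pendant '[[[0,0,-0.5],[0,0,0],0.4],[[0,0,0],[0,0,0],0.6],[[0,0,0],[0,0,0],0.6],[[0,0,0],[0,0,0],0.6],[[0,0,0],[0,0,0],0.6],[[0,0,-6],[0,0,0],0.6],[[0,0,-15],[0,0,0],0.6],[[0,0,-20],[0,0,0],0.6],[[0,0,-16],[0,0,0],1],[[0,0,-8],[0,0,0],1],[[0,0,0],[0,0,0],1],[[0,0,0],[0,0,0],1]]'
python3 - <<'E'
from h import *
m,im=look(); cv2.imwrite("pics/w6.png",im[:,:,::-1]);np.save("w6.npy",m,allow_pickle=True)
o=get_obs();print(o["tool_pos"],o["q"]);
for z in(.126+.0557,.1557):print(proj(m,[.517,.1275,z]))
T=optics.get_image("top");S=optics.get_image("scene")
a=cv2.resize(im[150:350,220:420],(400,400));b=cv2.resize(S[160:210,314:364],(400,400),interpolation=cv2.INTER_CUBIC)
cv2.imwrite("pics/v6.png",np.concatenate([a,b],1)[:,:,::-1])
E
```

```text
t: 10.6
tool_pos: [0.5171, 0.1276, 0.2254]
tool_rot: [0.485, 3.103, 0.0]
contact_force: [0.3, 0.2, -0.5]
opening: 0.0853
grip_force: 0.0
[0.51658089 0.12750189 0.22443413] [ 1.02073261e-01 -1.66063315e-01  1.83433214e+00  2.38791899e-06
  1.47448016e+00 -1.15895208e+00]
[320.09085358 273.96454558]
[320.0010583  256.08835524]
```

View pics/v6.png

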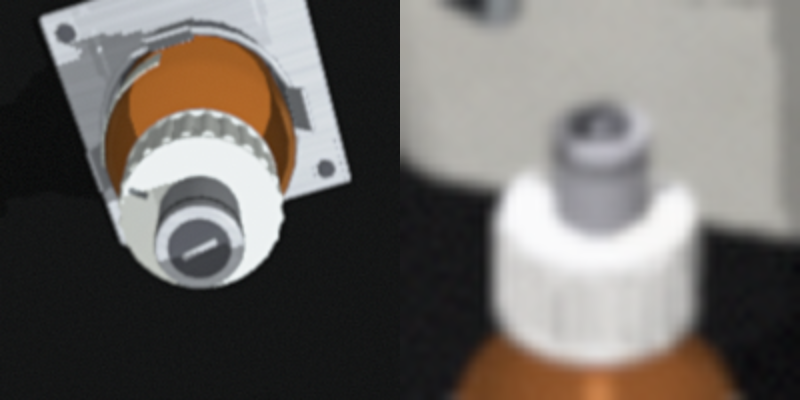

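The logger sits flat and centred on the cap. The rim tick is at full-frame (289,246) in the wrist view. Next I'll unwind the wrist, then come down around the cap.

```bash
python3 -m pendant '[[[0,0,0],[0,0,-0.125],1],[[0,0,0],[0,0,-0.125],1],[[0,0,0],[0,0,-0.125],1],[[0,0,0],[0,0,-0.125],1],[[0,0,0],[0,0,-0.125],1],[[0,0,0],[0,0,-0.125],1],[[0,0,0],[0,0,-0.125],1],[[0,0,0],[0,0,-0.125],1],[[0,0,0],[0,0,-0.125],1],[[0,0,0],[0,0,-0.125],1],[[0,0,0],[0,0,-0.125],1],[[0,0,0],[0,0,-0.125],1]]'
python3 -m pendant '[[[0,0,5],[0,0,0],1],[[0,0,12],[0,0,0],1],[[0,0,14],[0,0,0],1],[[0,0,14],[0,0,0],1],[[0,0,14],[0,0,0],1],[[0,0,14],[0,0,0],1],[[0,0,12],[0,0,0],1],[[0,0,6],[0,0,0],1],[[0,0,3],[0,0,0],1],[[0,0,0],[0,0,0],1],[[0,0,0],[0,0,0],1]]'
python3 - <<'E'
from h import *
o=get_obs();print(o["tool_pos"],o["q"][5]);Rt=R.from_rotvec(o["tool_rot"]).as_matrix();print(Rt.T@(np.array([.517,.1275,.1557])-o["tool_pos"])*1000)
m=np.load("w6.npy",allow_pickle=True).item();p=plane(m,(289,246),.1557);d=p-[.517,.1275,.1557];print(d,np.arctan2(d[1],d[0]))
m,im=look();cv2.imwrite("pics/w7.png",im[:,:,::-1]);np.save("w7.npy",m,allow_pickle=True)
E
```

```text
t: 11.75
tool_pos: [0.5163, 0.1275, 0.2238]
tool_rot: [1.768, -2.594, -0.002]
contact_force: [-0.8, -0.6, 0.5]
opening: 0.0855
grip_force: 0.0
t: 12.67
tool_pos: [0.5173, 0.1276, 0.1316]
tool_rot: [-1.76, 2.601, -0.0]
contact_force: [-0.9, -0.1, 0.2]
opening: 0.0854
grip_force: 0.0
[0.51726024 0.12758338 0.13160371] -2.65856228818161
[  0.16757928   0.19909829 -24.09643026]
[-0.01160647 -0.01539169  0.        ] -2.2168994354631675
```

```bash
python3 -m pendant '[[[0,0,0],[0,0,0],0.4],[[0,0,0],[0,0,0],0.4],[[0,0,0],[0,0,0],0.4],[[0,0,0],[0,0,0],0.4],[[0,0,0],[0,0,0],0.4],[[0,0,0],[0,0,0],0.4],[[0,0,0],[0,0,0],0.4],[[0,0,0],[0,0,0],0.4]]' 50
python3 -c "
from h import *
o=get_obs();Rt=R.from_rotvec(o['tool_rot']).as_matrix();print(Rt.T@o['contact_force'],o['wrist_torque'],o['opening'])"
```

```text
t: 13.38
tool_pos: [0.5181, 0.1273, 0.1323]
tool_rot: [-1.76, 2.6, -0.003]
contact_force: [3.4, -0.8, 4.0]
opening: 0.0479
grip_force: 51.3
[-0.54672182 -3.41949851 -4.01455609] [-0.37968281 -0.64030309  0.03598885] 0.04788840581765029
```

```bash
python3 -m pendant '[[[0,-0.8,0],[0,0,0],0.4],[[0,0,0.1],[0,0,0.06],0.4],[[0,0,0.1],[0,0,0.125],0.4],[[0,0,0.1],[0,0,0.125],0.4],[[0,0,0.1],[0,0,0.125],0.4],[[0,0,0.1],[0,0,0.125],0.4],[[0,0,0.1],[0,0,0.125],0.4],[[0,0,0.1],[0,0,0.125],0.4],[[0,0,0.1],[0,0,0.125],0.4],[[0,0,0],[0,0,0.065],0.4]]'
cat > st.py <<'E'
from h import *
o=get_obs();Rt=R.from_rotvec(o['tool_rot']).as_matrix();print("F",(Rt.T@o['contact_force']).round(1),"M",(Rt.T@o['wrist_torque']).round(2),o['q'][5].round(3),"yaw",np.arctan2(Rt[1,0],Rt[0,0]).round(3),o['tool_pos'].round(4))
E
python3 st.py
```

```text
t: 14.22
tool_pos: [0.5179, 0.1275, 0.1313]
tool_rot: [-0.291, 3.128, 0.001]
contact_force: [1.1, 0.2, 6.3]
opening: 0.0476
grip_force: 51.3
F [-1.2  0.  -6.3] M [ 0.3  -0.1  -0.15] -1.655 yaw -2.956 [0.5179 0.1275 0.1313]
```

```bash
python3 -m pendant '[[[0,0,0.1],[0,0,0.125],0.4],[[0,0,0.1],[0,0,0.125],0.4],[[0,0,0.1],[0,0,0.125],0.4],[[0,0,0.1],[0,0,0.125],0.4],[[0,0,0.1],[0,0,0.125],0.4],[[0,0,0.1],[0,0,0.125],0.4],[[0,0,0.1],[0,0,0.125],0.4],[[0,0,0.1],[0,0,0.125],0.4],[[0,0,0.1],[0,0,0.125],0.4],[[0,0,0.1],[0,0,0.125],0.4],[[0,0,0.1],[0,0,0.125],0.4],[[0,0,0.1],[0,0,0.125],0.4]]'; python3 st.py
```

```text
t: 15.22
tool_pos: [0.5182, 0.1278, 0.1302]
tool_rot: [1.92, 2.486, 0.002]
contact_force: [3.3, -1.1, 6.1]
opening: 0.0474
grip_force: 51.2
F [-1.9  2.9 -6.1] M [-0.21 -0.05 -0.14] -0.154 yaw 1.826 [0.5182 0.1278 0.1302]
```

```bash
python3 -m pendant '[[[0,0,0.1],[0,0,0.1],0.4],[[0,0,0.1],[0,0,0.1],0.4],[[0,0,0],[0,0,0.05],0.4]]'; python3 st.py
python3 -m pendant '[[[0,0,0.1],[0,0,0.05],0.4],[[0,0,0],[0,0,0.05],0.4],[[0,0,0],[0,0,0.05],0.4]]'; python3 st.py
python3 -m pendant '[[[0,0,0.1],[0,0,0.05],0.4],[[0,0,0],[0,0,0.05],0.4],[[0,0,0],[0,0,0.05],0.4]]'; python3 st.py
```

```text
t: 15.47
tool_pos: [0.5182, 0.1278, 0.13]
tool_rot: [-2.213, -2.23, -0.002]
contact_force: [3.8, -0.0, 5.4]
opening: 0.0474
grip_force: 51.2
F [-0.1  3.8 -5.4] M [-0.21  0.02 -0.19] 0.094 yaw 1.578 [0.5182 0.1278 0.13  ]
t: 15.72
tool_pos: [0.5183, 0.1278, 0.1299]
tool_rot: [-2.372, -2.059, -0.003]
contact_force: [3.8, -0.1, 5.6]
opening: 0.0476
grip_force: 51.2
F [ 0.5  3.8 -5.6] M [-0.22  0.07 -0.1 ] 0.242 yaw 1.43 [0.5183 0.1278 0.1299]
t: 15.97
tool_pos: [0.5183, 0.1277, 0.1298]
tool_rot: [-2.52, -1.876, -0.003]
contact_force: [3.4, -0.1, 4.4]
opening: 0.0477
grip_force: 51.1
F [ 0.8  3.3 -4.4] M [-0.16  0.16 -0.14] 0.392 yaw 1.28 [0.5183 0.1277 0.1298]
```

Total turn is 3.05 rad and the torque still shows only thread friction, so I'll continue in small steps.

```bash
python3 -m pendant '[[[0,0,0.1],[0,0,0.05],0.4],[[0,0,0],[0,0,0.05],0.4],[[0,0,0],[0,0,0.05],0.4]]'; python3 st.py
python3 -m pendant '[[[0,0,0.1],[0,0,0.05],0.4],[[0,0,0],[0,0,0.05],0.4],[[0,0,0],[0,0,0.05],0.4]]'; python3 st.py
```

```text
t: 16.22
tool_pos: [0.5184, 0.1277, 0.1297]
tool_rot: [-2.653, -1.681, -0.003]
contact_force: [3.1, 0.3, 5.5]
opening: 0.0475
grip_force: 51.1
F [ 1.6  2.7 -5.5] M [-0.32  0.2  -0.12] 0.542 yaw 1.13 [0.5184 0.1277 0.1297]
t: 16.47
tool_pos: [0.5184, 0.1277, 0.1296]
tool_rot: [-2.772, -1.478, -0.003]
contact_force: [2.9, -0.5, 4.4]
opening: 0.0477
grip_force: 51.1
F [ 1.2  2.7 -4.4] M [-0.23  0.24 -0.18] 0.692 yaw 0.98 [0.5184 0.1277 0.1296]
```

```bash
python3 -m pendant '[[[0,0,0.1],[0,0,0.05],0.4],[[0,0,0],[0,0,0.05],0.4],[[0,0,0],[0,0,0.05],0.4]]'; python3 st.py
```

```text
t: 16.72
tool_pos: [0.5184, 0.1277, 0.1295]
tool_rot: [-2.875, -1.266, -0.003]
contact_force: [2.4, -1.1, 4.1]
opening: 0.0477
grip_force: 51.1
F [ 0.9  2.5 -4.1] M [-0.23  0.25 -0.14] 0.842 yaw 0.83 [0.5184 0.1277 0.1295]
```

```bash
python3 -m pendant '[[[0,0,0.1],[0,0,0.05],0.4],[[0,0,0],[0,0,0.05],0.4],[[0,0,0],[0,0,0.05],0.4]]'; python3 st.py
```

```text
t: 16.97
tool_pos: [0.5184, 0.1277, 0.1293]
tool_rot: [-2.961, -1.047, -0.003]
contact_force: [3.0, 0.1, 5.2]
opening: 0.0475
grip_force: 51.1
F [ 2.4  1.8 -5.2] M [-0.18  0.32 -0.2 ] 0.992 yaw 0.68 [0.5184 0.1277 0.1293]
```

```bash
python3 -m pendant '[[[0,0,0.1],[0,0,0.05],0.4],[[0,0,0],[0,0,0.05],0.4],[[0,0,0],[0,0,0.05],0.4]]'; python3 st.py
```

```text
t: 17.22
tool_pos: [0.5184, 0.1276, 0.1292]
tool_rot: [-3.032, -0.822, -0.003]
contact_force: [3.5, -0.3, 4.3]
opening: 0.0477
grip_force: 51.1
F [ 2.9  2.1 -4.3] M [-0.15  0.33 -0.2 ] 1.142 yaw 0.53 [0.5184 0.1276 0.1292]
```

```bash
for i in 1; do python3 -m pendant '[[[0,0,0.1],[0,0,0.04],0.4],[[0,0,0],[0,0,0.04],0.4],[[0,0,0],[0,0,0],0.4]]'; python3 st.py; done
python3 -m pendant '[[[0,0,0.1],[0,0,0.04],0.4],[[0,0,0],[0,0,0.04],0.4],[[0,0,0],[0,0,0],0.4]]'; python3 st.py
```

```text
t: 17.47
tool_pos: [0.5184, 0.1276, 0.1291]
tool_rot: [-3.062, -0.702, -0.003]
contact_force: [3.5, -0.7, 6.1]
opening: 0.0475
grip_force: 51.3
F [ 2.9  2.2 -6.1] M [-0.12  0.4  -0.05] 1.221 yaw 0.451 [0.5184 0.1276 0.1291]
t: 17.72
tool_pos: [0.5184, 0.1276, 0.1291]
tool_rot: [-3.087, -0.58, -0.003]
contact_force: [3.3, -0.9, 5.2]
opening: 0.0477
grip_force: 51.3
F [ 2.7  2.1 -5.2] M [-0.1   0.36 -0.05] 1.301 yaw 0.371 [0.5184 0.1276 0.1291]
```

```bash
python3 -m pendant '[[[0,0,0.1],[0,0,0.04],0.4],[[0,0,0],[0,0,0.04],0.4],[[0,0,0],[0,0,0],0.4]]'; python3 st.py
```

```text
t: 17.97
tool_pos: [0.5184, 0.1276, 0.129]
tool_rot: [-3.108, -0.456, -0.003]
contact_force: [2.7, -1.2, 6.4]
opening: 0.0476
grip_force: 51.3
F [ 2.3  2.  -6.4] M [-0.11  0.34 -0.  ] 1.381 yaw 0.291 [0.5184 0.1276 0.129 ]
```

```bash
python3 -m pendant '[[[0,0,0.1],[0,0,0.04],0.4],[[0,0,0],[0,0,0.04],0.4]]'; python3 st.py
```

```text
t: 18.13
tool_pos: [0.5184, 0.1275, 0.1289]
tool_rot: [-3.124, -0.333, -0.003]
contact_force: [3.6, -0.8, 4.9]
opening: 0.0477
grip_force: 50.5
F [ 3.3  1.6 -4.9] M [-0.02  0.37 -1.12] 1.46 yaw 0.213 [0.5184 0.1275 0.1289]
```

```bash
python3 -m pendant '[[[0,0,0.1],[0,0,0.04],0.4],[[0,0,0],[0,0,0.04],0.4]]'; python3 st.py
```

```text
t: 18.3
tool_pos: [0.5183, 0.1275, 0.1288]
tool_rot: [3.134, 0.21, 0.002]
contact_force: [4.1, -0.3, 6.1]
opening: 0.0479
grip_force: 56.4
F [ 4.1  0.8 -6.1] M [-0.17  0.58 -0.43] 1.539 yaw 0.134 [0.5183 0.1275 0.1288]
```

```bash
python3 -m pendant '[[[0,0,0],[0,0,0.04],0.4],[[0,0,0],[0,0,0.04],0.4]]'; python3 st.py
```

```text
t: 18.47
tool_pos: [0.5181, 0.1275, 0.1288]
tool_rot: [-3.14, -0.083, -0.001]
contact_force: [1.7, -0.6, 6.8]
opening: 0.0474
grip_force: 56.8
F [ 1.7  0.7 -6.8] M [-0.09  0.17 -0.76] 1.62 yaw 0.053 [0.5181 0.1275 0.1288]
```

The torque jumped to 1.12 N m near q6 = 1.46 and the pads then slipped, so that is the hard stop. I'll back off in tiny steps to find where the cap starts turning back.

```bash
python3 -m pendant '[[[0,0,0],[0,0,0],0.4],[[0,0,0],[0,0,0],0.4]]' 70; python3 st.py
python3 -m pendant '[[[0,0,0],[0,0,-0.01],0.4],[[0,0,0],[0,0,0],0.4]]'; python3 st.py
python3 -m pendant '[[[0,0,0],[0,0,-0.01],0.4],[[0,0,0],[0,0,0],0.4]]'; python3 st.py
python3 -m pendant '[[[0,0,0],[0,0,-0.01],0.4],[[0,0,0],[0,0,0],0.4]]'; python3 st.py
python3 -m pendant '[[[0,0,0],[0,0,-0.01],0.4],[[0,0,0],[0,0,0],0.4]]'; python3 st.py
```

```text
t: 18.63
tool_pos: [0.5181, 0.1275, 0.1289]
tool_rot: [-3.14, -0.085, -0.001]
contact_force: [1.3, -0.4, 6.4]
opening: 0.0473
grip_force: 70.9
F [ 1.3  0.5 -6.4] M [-0.14  0.09 -0.59] 1.618 yaw 0.054 [0.5181 0.1275 0.1289]
t: 18.8
tool_pos: [0.5181, 0.1275, 0.1289]
tool_rot: [-3.14, -0.1, -0.001]
contact_force: [1.3, -1.5, 6.6]
opening: 0.0472
grip_force: 71.0
F [ 1.3  1.6 -6.6] M [-0.14  0.12 -0.43] 1.608 yaw 0.064 [0.5181 0.1275 0.1289]
t: 18.97
tool_pos: [0.5181, 0.1275, 0.1288]
tool_rot: [-3.139, -0.115, -0.001]
contact_force: [1.0, -0.2, 7.0]
opening: 0.047
grip_force: 71.1
F [ 1.   0.3 -7. ] M [-0.14  0.12 -0.18] 1.599 yaw 0.073 [0.5181 0.1275 0.1288]
t: 19.13
tool_pos: [0.5181, 0.1275, 0.1289]
tool_rot: [-3.138, -0.13, -0.001]
contact_force: [1.4, -0.6, 6.1]
opening: 0.0473
grip_force: 71.2
F [ 1.4  0.7 -6.1] M [-0.15  0.13 -0.04] 1.59 yaw 0.083 [0.5181 0.1275 0.1289]
t: 19.3
tool_pos: [0.5181, 0.1275, 0.1289]
tool_rot: [-3.138, -0.145, -0.001]
contact_force: [1.0, -1.4, 6.6]
opening: 0.0475
grip_force: 71.2
F [ 0.9  1.5 -6.6] M [-0.11  0.15  0.16] 1.58 yaw 0.092 [0.5181 0.1275 0.1289]
```

```bash
python3 -m pendant '[[[0,0,-0.1],[0,0,-0.06],0.4],[[0,0,-0.1],[0,0,-0.12],0.4],[[0,0,-0.1],[0,0,-0.12],0.4],[[0,0,-0.1],[0,0,-0.12],0.4],[[0,0,-0.1],[0,0,-0.12],0.4],[[0,0,-0.1],[0,0,-0.12],0.4],[[0,0,-0.1],[0,0,-0.12],0.4],[[0,0,-0.1],[0,0,-0.12],0.4],[[0,0,-0.1],[0,0,-0.12],0.4],[[0,0,-0.1],[0,0,-0.12],0.4],[[0,0,-0.1],[0,0,-0.12],0.4],[[0,0,-0.1],[0,0,-0.12],0.4]]'; python3 st.py
python3 -m pendant '[[[0,0,-0.05],[0,0,-0.12],0.4],[[0,0,0],[0,0,-0.07],0.4],[[0,0,0],[0,0,0],0.4],[[0,0,0],[0,0,0],0.4]]'; python3 st.py
```

```text
t: 20.3
tool_pos: [0.5182, 0.1274, 0.13]
tool_rot: [2.322, 2.115, 0.002]
contact_force: [0.4, -0.5, 6.2]
opening: 0.0474
grip_force: 71.1
F [-0.4  0.5 -6.2] M [-0.23 -0.15  0.16] 0.194 yaw 1.478 [0.5182 0.1274 0.13  ]
t: 20.63
tool_pos: [0.5182, 0.1275, 0.1301]
tool_rot: [2.117, 2.321, 0.002]
contact_force: [2.1, -0.8, 7.4]
opening: 0.0474
grip_force: 71.1
F [-1.   2.  -7.4] M [-0.18 -0.23 -0.14] 0.009 yaw 1.663 [0.5182 0.1275 0.1301]
```

Run:
```python
from h import *
m,im=look();S=optics.get_image("scene");np.save("w8.npy",m,allow_pickle=True);cv2.imwrite("pics/w8.png",im[:,:,::-1])
c=np.array([.5175,.1275,.1543])
print(proj(m,c),[proj(m,c+.0193*np.array([np.cos(a),np.sin(a),0])).round(1) for a in(1.37,1.57,1.77)])
a=cv2.resize(im[120:360,220:420],(500,600),interpolation=cv2.INTER_CUBIC);b=cv2.resize(S[140:220,304:344],(300,600),interpolation=cv2.INTER_CUBIC)
cv2.imwrite("pics/v8.png",np.concatenate([a,b],1)[:,:,::-1])
```

```text
[319.84624904 348.73243942] [array([336. , 302.7]), array([325. , 300.8]), array([313.8, 300.9])]
```

View pics/v8.png

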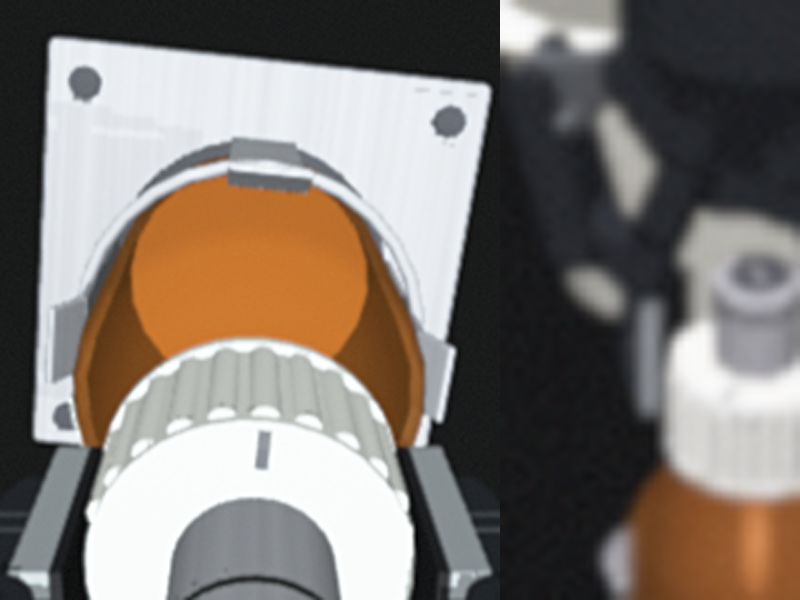

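The tick is at full-frame (325,300), a world angle of 1.57 rad. That is where it should be after the cap bottoms out and backs off a quarter turn. The logger sits flat on the cap, and both pads grip it.

```bash
python3 -c "
from station import ctrl
print(ctrl.finish_job())"
```

```text
the job is handed in; nothing more can be done
None
```

The job is handed in: the logger rests flat on the cap with its stem through the hole, and the cap was tightened to its stop, then backed off a quarter turn (1.57 rad) and is still gripped; I did not touch the tape roll, timer or vial.

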